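# Jack up the tilting inspection plate and hold it

## Robot

A 6-joint arm with a two-finger parallel gripper is mounted at the origin on the work surface; the furniture and walls round the work are solid. World frame = base frame: x ahead of the robot, y to its left, z up, the work surface at z = 0. Lengths are in m, angles in rad, forces in N, time in s.
With the tool pointing down it reaches from about 0.425 to 0.95 m from the base axis. Payload 3.5 kg.
Tool frame: the origin (TCP) lies on the centre line of the jaws, within the pads' length; the fingertips stand 19 mm ahead of it and the grasp point (between the pads) is the TCP; z points along the fingers, y is the line along which they close (so a half turn about z gives the same grasp; the last joint's range is limited). The gripper opens to 85 mm and grips with 20 to 120 N. Pads are 22 mm wide; open, the fingers measure 114 mm over their backs; the gripper's body (76 mm by 85 mm) begins 54 mm behind the grasp point. The pads swing forward as they close: fully open they stand 13 mm farther back than shut.
Start: joints at [-1.253, 0.286, 1.577, -0, 1.279, -0.15], TCP at [0.304, -0.602, 0.25] pointing down, gripper open.
Joint ranges: [-2.77, 2.77], [-0.9, 2.22], [0.21, 2.48], [-1.53, 4.67], [0.24, 2.81], [-2.84, 2.84]. Speed limits (rad/s): [2.79, 2.79, 3.14, 3.14, 3.14, 3.14].

## Interface

Orientations are given as a unit quaternion [x, y, z, w].
In Python, from plant import status, cams, ctrl gives the robot as it stands.
- The arm moves only by the shell command python3 -m inch 'ROWS' [FORCE]. ROWS is JSON, a list of rows, each a list of 3 entries, a list of its own where there are three numbers: the opening, from -1 (shut) to 1 (fully open), then the shift along the tool's x, y, z in cm, then the turn about the tool's z in rad. In form: [[jaw, [dx, dy, dz], twist], ...]. A call has 1 to 20 rows; each row is the pose to reach, as a shift and turn from the pose commanded when the call began, along the tool's axes at that moment; what a row does not reach only later rows make up. A row lasts 1/10 s, in which the tool goes at most 50 mm and 8.59 degrees, less where a joint would pass 70% of its speed; a pose out of reach is approached as far as the arm can. A call with a gripper value outside its range is refused whole. The fingers move at their own pace and stop on an object; FORCE is the grip in N (left out, the last holds). Time passes only in rows, so rows that repeat a pose let the fingers close. It gives the time, the measured TCP pose, the force and the opening at its end, in the units of the state.
- status.get_state(): the state, without advancing time (a new reading comes with each control period).
- cams.read_camera(name): name is "side" or "top" or "wrist"; returns the picture (384x512x3 uint8, blue, green, red); there is no depth.
- cams.calibration(name): a dict with "camera_matrix" (3x3 intrinsics, pixels), "cam_to_world" (4x4, takes a point from camera to world coordinates); the wrist camera has in their place "mount" (4x4, takes a point from camera to tool coordinates, whose origin is the TCP and whose axes are the flange's). Camera axes: x right, y down, z forward; pixel columns grow to the right and rows downward; lengths in m; the calibration is good to about 2 mm. A picture is of the moment at which its call begins: read the wrist's pose just before it. calibration takes no time and is no camera call.
- ctrl.sign_off(): hands the job in, once; it reports no verdict.
The state is a dict: "time": time; "qpos": joint angles; "dq": joint speeds; "joint_efforts": joint torques, N m; "eef_pos": TCP position; "tcp_rot": TCP orientation; "contact_force": force on the tool from outside, world axes, zero at the start; "wrist_torque": the same for the moment, N m; "opening": opening from 0.0 (shut) to 1.0 (fully open).
Only numpy, scipy, OpenCV 4.12 (cv2) and the standard library are available. Lean on these libraries where they do the work, as an engineer would, in place of code of your own. Each camera call takes 0.05 s, during which the arm holds its last target. There are 200 camera calls.

## Task

Set the small lever jack flat on the worktop with its round saddle centred (within a centimetre) under the round lift pad of the tilting plate (the one with a V-block on it), and let go of it. Then pump the handle: press it fully down once as a trial lift, let it come all the way up so that the plate settles again, then press it fully down a second time and finish while holding it down, so that the jack carries the raised plate. Raise the plate only with the jack, not by touching it, and leave the other things on the worktop where they are.

Things in the scene. Friction and masses are not known exactly. Their poses are not given: they have to be found in the camera images.
- jack_grip (a point): Grasp point of the lever jack, midway between its two upright grey cheek plates (40 mm wide over both along this y, 70 mm long along x, tops 61 mm above the underside) and 42 mm above the underside. x points to the saddle end, z up. Dark steel foot 188x54x10 mm, from x -100 to +88 mm. The handle slopes up to -x from between the cheeks.
- jack: The same loose lever jack, about 0.8 kg, centre of mass near jack_grip; origin at its underside, 42 mm below jack_grip; same axes. z is 0 when it stands on the worktop.
- saddle_top (a point): Centre of the flat top of the jack's round steel saddle (28 mm diameter), 70 mm in +x of jack_grip. With the handle up it is 52 mm above the jack's underside; it rises straight up 60 mm per rad of handle travel, 33 mm for the full stroke.
- handle_pad (a point): Centre of the upper face of the black paddle (50 x 36 x 8 mm) ending the jack's handle. Up: 84 mm above the jack's underside, 76 mm in -x of jack_grip, sloping 0.40 rad. Fully down: 33 mm above, 83 mm behind. The foot reaches beneath it, so pressing straight down does not tip the jack. The handle pivots 10 mm in +x of jack_grip, at its height.
- jack_handle (a joint): Handle angle, rad: 0 up (a spring returns it when released), 0.55 fully down on its stop. Pressing the paddle takes about 2 N unloaded and 5 to 11 N under the plate.
- tilt_table: Tilting table, fixed to the worktop: dark steel base 165x130 mm, aluminium plate hinged 95 mm in +x of this origin, a loose V-block on it (its top 115 mm up). Origin at worktop level, z up. The plate's free edge faces -x, 76 mm from the origin, top 84 mm and underside 67 mm up. The base ends 55 mm in -x: below the lift pad it is open; the jack comes in from -x.
- lift_pad (a point): Centre of the flat underside of the round lift pad (26 mm diameter), 65 mm above the worktop at rest, under a steel lug that projects 40 mm in -x from the plate's free edge; a raised dark disc on the lug marks it from above. The lug's tip is 16 mm beyond the pad's centre; its place along the edge differs each time, clamped.
- tilt_plate (a joint): Tilt of the plate, rad: 0 at rest, growing as its free edge rises; about 0.11 with the jack's handle fully down.
- tape_measure: Bystander: yellow and black tape measure, 36x66x58 mm; origin at its underside.
- bush: Bystander: flanged steel bush, 38 mm diameter, 22 mm high; origin at its underside.
- ring: Bystander: steel ring gauge, 46 mm diameter, 16 mm high; origin at its underside.
- oil_bottle: Bystander: brown oil bottle with black cap, 34 mm diameter, 86 mm high; origin at its underside.
- vblock: Steel V-block, 40x50x32 mm, 0.4 kg, lying loose on top of the tilting plate; origin at its underside.

How it is judged:
On the way, in this order (a step that is already met when the one before it is completed fails the run):
1. the jack stands on the worktop, let go, handle up, its saddle centred under the lift pad (horizontal distance between saddle_top and lift_pad below 0.01 m and contact force between the fingers and jack below 0.3 N and value of joint jack_handle below 0.08 rad and angle between jack's own z axis and vertical below 0.05 rad and height (world z) of jack below 0.006 m), for 0.2 s.
2. trial stroke: handle pressed fully down, the jack lifting the plate (value of joint tilt_plate above 0.085 rad and value of joint jack_handle above 0.47 rad and contact force between jack and tilt_table above 2 N and contact force between the fingers and jack above 1.5 N and angle between jack's own z axis and vertical below 0.05 rad and height (world z) of jack below 0.006 m), for 0.2 s.
3. handle all the way up again, the plate settled (value of joint jack_handle below 0.06 rad and value of joint tilt_plate below 0.01 rad), for 0.2 s.
At the end, for the whole second after the job is handed in: Robot pressing the handle (over 1.5 N), handle over 0.47 of 0.55 rad; plate tilted over 0.085 rad, at rest, carried by the jack (over 2 N); jack flat on the worktop, its saddle within 13 mm of the lift pad's centre seen from above (all of step 2 and horizontal distance between saddle_top and lift_pad below 0.013 m and velocity of joint tilt_plate between -0.05 and 0.05 rad/s and linear speed of jack below 0.02 m/s); the arm keeps its last pose, push and grip.
It fails at once if the robot touches the tilting table, its plate or its lug (over 3 N) (contact force between any of the fingers, the arm and tilt_table above 3 N).
It fails at once if a bystander is shifted more than 25 mm (distance of any of tape_measure, bush, ring, oil_bottle from where it was at the start of the episode above 0.025 m).
It fails at once if the V-block on the plate is shifted more than 40 mm (distance of vblock from where it was at the start of the episode above 0.04 m).
It also fails if it takes over 48 s, if anything falls off the work surface, if the arm or the gripper's body presses on something with over 40 N, if the wrist force passes 120 N, or if a joint passes its speed limit or range.

## Working session

There is one attempt and no reset: what is moved stays moved. The work goes in short steps, Python scripts to look and compute and a shell command to move; the robot and the scene stay as the last step left them, time stands still between calls to the robot, and variables do not carry over. Pictures are saved under pics/ and viewed, on a budget of 10 in all, crops included, one or two more only if the job needs it, and the job is handed in when it is done.

```bash
mkdir -p pics; cat > h.py <<'E'
import numpy as np,cv2
from plant import status,cams,ctrl
from scipy.spatial.transform import Rotation as R
def cam(n):
    c=cams.calibration(n);K=np.array(c["camera_matrix"])
    if n=="wrist":
        s=status.get_state();T=np.eye(4);T[:3,:3]=R.from_quat(s["tcp_rot"]).as_matrix();T[:3,3]=s["eef_pos"]
        return K,T@np.array(c["mount"])
    return K,np.array(c["cam_to_world"])
def ray(K,T,u,v,z):
    d=T[:3,:3]@np.linalg.solve(K,[u,v,1.]);o=T[:3,3];return o+d*(z-o[2])/d[2]
def proj(K,T,p):
    q=T[:3,:3].T@(np.array(p)-T[:3,3]);q=K@q;return q[:2]/q[2]
E
python3 - <<'E'
from h import *
for n in("top","side"):
    K,T=cam(n);im=cams.read_camera(n);cv2.imwrite(f"pics/{n}0.png",im);print(n,K.round(1).tolist(),T.round(3).tolist())
s=status.get_state();print(s)
E
ls
```

```text
top [[400.6, 0.0, 255.2], [0.0, 400.6, 191.3], [0.0, 0.0, 1.0]] [[0.003, -0.998, 0.063, 0.439], [-1.0, -0.002, 0.019, -0.074], [-0.019, -0.063, -0.998, 1.301], [0.0, 0.0, 0.0, 1.0]]
side [[472.1, 0.0, 255.3], [0.0, 472.1, 199.3], [0.0, 0.0, 1.0]] [[0.943, -0.167, 0.288, 0.107], [-0.333, -0.426, 0.841, -1.225], [-0.017, -0.889, -0.458, 0.74], [0.0, 0.0, 0.0, 1.0]]
{'time': 0.1, 'qpos': array([-1.25300529e+00,  2.87105522e-01,  1.57804898e+00,  1.16809492e-05,
        1.27859474e+00, -1.49990986e-01]), 'dq': array([ 1.59245605e-03, -1.46160984e-03, -3.38809341e-03, -1.42152258e-06,
        3.80249474e-05, -1.22533735e-03]), 'joint_efforts': array([ 1.00863021e-03, -4.07297623e+01, -2.93699276e+01, -1.33323965e-04,
        3.43760992e-03, -4.84711961e-06]), 'eef_pos': array([ 0.3042202 , -0.60193081,  0.24905653]), 'tcp_rot': array([ 9.72771789e-01,  2.31762560e-01, -8.47913036e-05, -1.07496880e-03]), 'contact_force': array([-0.15548677, -0.04316642, -0.36114857]), 'wrist_torque': array([ 0.00487043, -0.00575144,  0.00777895]), 'opening': 0.9967048839968923}
h.py
pics
```

View pics/top0.png

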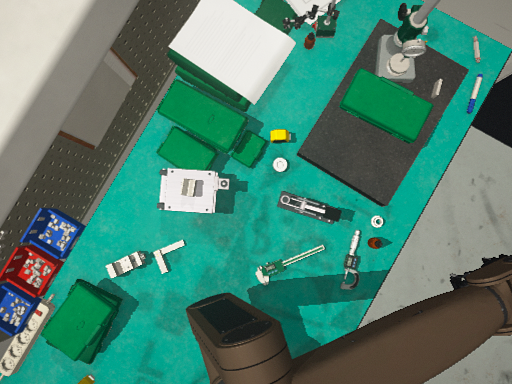

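View pics/side0.png

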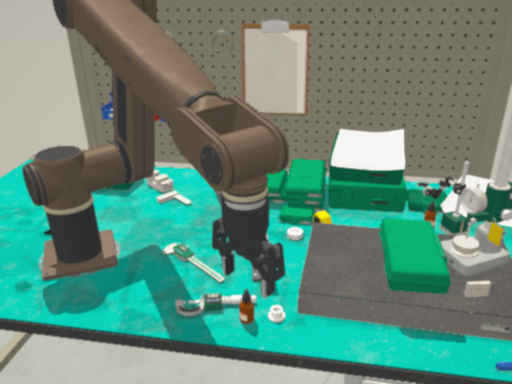

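The top view shows the tilt table near (190,190) with its lug disc near (223,184), and the jack near (308,207). The ring is at (281,165), tape at (281,136), bush at (377,222) and bottle at (375,242). I'll enlarge the area around the jack and the lug.

```bash
python3 - <<'E'
from h import *
im=cv2.imread("pics/top0.png")[125:265,150:400]
cv2.imwrite("pics/top0z.png",cv2.resize(im,None,fx=3.2,fy=3.2,interpolation=cv2.INTER_CUBIC))
E
```

```text
(no output)
```

View pics/top0z.png

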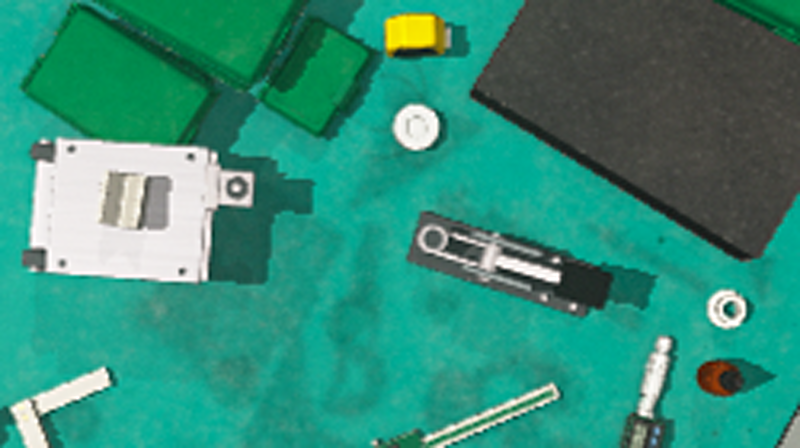

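```bash
python3 - <<'E'
from h import *
K,T=cam("top")
f=lambda x,y,z:ray(K,T,150+(x+.5)/3.2-.5,125+(y+.5)/3.2-.5,z)
g=dict(sad=f(433,238,.052),pad=f(586,285,.08),footA=f(425,212,.01),footB=f(408,262,.01),footC=f(588,316,.01),disc=f(237,187,.083),tipA=f(252,172,.08),tipB=f(252,204,.08),e1=f(217,152,.084),e2=f(208,280,.084),b1=f(67,140,.084),b2=f(50,272,.084),ring=f(417,128,.016),bush=f(727,309,.015),tape=f(415,34,.058),oil=f(733,378,.086))
for k,v in g.items():print(k,v.round(4))
d=lambda a,b:(np.degrees(np.arctan2(*(g[a]-g[b])[1::-1])).round(1),np.linalg.norm((g[a]-g[b])[:2]).round(4))
for p in(("sad","pad"),("footB","footC"),("footA","footB"),("e1","e2"),("b1","e1"),("b2","e2"),("tipA","tipB")):print(p,d(*p))
E
```

```text
sad [ 0.4937 -0.1426  0.052 ]
pad [ 0.4482 -0.2858  0.08  ]
footA [ 0.5217 -0.1369  0.01  ]
footB [ 0.4713 -0.1198  0.01  ]
footC [ 0.4178 -0.2997  0.01  ]
disc [0.5406 0.0459 0.083 ]
tipA [0.5553 0.032  0.08  ]
tipB [0.5246 0.0317 0.08  ]
e1 [0.5741 0.0653 0.084 ]
e2 [0.4518 0.0727 0.084 ]
b1 [0.5855 0.2095 0.084 ]
b2 [0.459  0.2237 0.084 ]
ring [ 0.6061 -0.1287  0.016 ]
bush [ 0.4253 -0.4367  0.015 ]
tape [ 0.6933 -0.125   0.058 ]
oil [ 0.3616 -0.4212  0.086 ]
('sad', 'pad') (np.float64(72.4), np.float64(0.1503))
('footB', 'footC') (np.float64(73.4), np.float64(0.1877))
('footA', 'footB') (np.float64(-18.8), np.float64(0.0533))
('e1', 'e2') (np.float64(-3.5), np.float64(0.1225))
('b1', 'e1') (np.float64(85.5), np.float64(0.1447))
('b2', 'e2') (np.float64(87.3), np.float64(0.1511))
('tipA', 'tipB') (np.float64(0.4), np.float64(0.0307))
```

```bash
python3 -m inch '[[1,[3.3,-2.7,0.5],-0.1],[1,[6.6,-5.5,1],-0.2],[1,[9.8,-8.2,1.5],-0.3],[1,[13.1,-11,2],-0.4],[1,[16.4,-13.7,2.5],-0.5],[1,[19.7,-16.4,3],-0.6],[1,[23,-19.2,3.5],-0.7],[1,[26.2,-21.9,4],-0.806],[1,[29.5,-24.7,4.5],-0.806],[1,[32.8,-27.4,5],-0.806],[1,[32.8,-27.4,5],-0.806],[1,[32.8,-27.4,5],-0.806],[1,[32.8,-27.4,5],-0.806],[1,[32.8,-27.4,5],-0.806],[1,[32.8,-27.4,5],-0.806],[1,[32.8,-27.4,5],-0.806]]' 60
python3 - <<'E'
from h import *
K,T=cam("wrist");im=cams.read_camera("wrist");cv2.imwrite("pics/w1.png",im);np.savez("w1.npz",K=K,T=T)
print(T.round(3).tolist(),status.get_state()["tcp_rot"])
for n,p in dict(sad=[.4937,-.1426,.052],disc=[.5406,.0459,.083],grip=[.473,-.2095,.061]).items():print(n,proj(K,T,p))
E
```

```text
time: 1.7
eef_pos: [0.4733, -0.2109, 0.2004]
tcp_rot: [0.804, 0.594, 0.0, 0.0]
contact_force: [-0.1, 0.4, 0.4]
opening: 0.999
[[0.956, -0.283, -0.08, 0.493], [-0.294, -0.92, -0.257, -0.145], [-0.001, 0.269, -0.963, 0.323], [0.0, 0.0, 0.0, 1.0]] [8.04318194e-01 5.94198823e-01 4.68540396e-06 3.40023558e-05]
sad [254.89078395 107.04946349]
disc [ 237.6703582 -216.6397846]
grip [254.80323059 183.91276514]
```

View pics/w1.png

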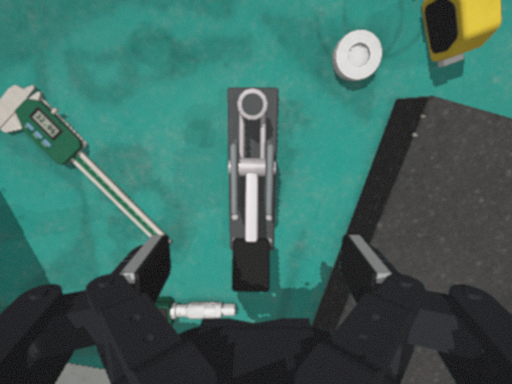

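Wrist view: saddle at (252,104), foot front corners at (228,88) and (279,88), paddle centre near (251,264). The jack is nearly aligned with the tool.

```bash
python3 - <<'E'
from h import *
z=np.load("w1.npz");K,T=z["K"],z["T"]
s=ray(K,T,252,104,.052);p=ray(K,T,251,264,.082);a=ray(K,T,228,88,.01);b=ray(K,T,279,88,.01)
yaw=lambda v:np.degrees(np.arctan2(v[1],v[0]))
print(s,p,a,b,yaw(s-p),yaw(a-b)-90,np.linalg.norm((s-p)[:2]),np.linalg.norm(a-b))
st=status.get_state();R0=R.from_quat(st["tcp_rot"]).as_matrix()
y=np.radians((yaw(s-p)+yaw(a-b)-90)/2);g=s-.07*np.array([np.cos(y),np.sin(y),0]);g[2]=.042
print(g,np.degrees(y),yaw(R0[:,0]),R0.T@(g-st["eef_pos"])*100)
E
```

```text
[ 0.49197292 -0.13928095  0.052     ] [ 0.4481632  -0.27795305  0.082     ] [ 0.47274214 -0.1159221   0.01      ] [ 0.52318683 -0.13146581  0.01      ] 72.46746821095995 72.87416677048023 0.14542780122399926 0.052785163569115695
[ 0.47112265 -0.20610359  0.042     ] 72.67081749072008 72.9110781448613 [ 0.37122794 -0.35117619 15.83808322]
```

```bash
python3 -m inch '[[1,[0.4,-0.35,4],0],[1,[0.4,-0.35,8],0],[1,[0.4,-0.35,11],0],[1,[0.4,-0.35,13.5],0],[1,[0.4,-0.35,15],0],[1,[0.4,-0.35,15.8],0],[1,[0.4,-0.35,15.8],0],[1,[0.4,-0.35,15.8],0]]' 60
python3 -m inch '[[-1,[0,0,0],0],[-1,[0,0,0],0],[-1,[0,0,0],0],[-1,[0,0,0],0],[-1,[0,0,0],0],[-1,[0,0,0],0],[-1,[0,0,0],0],[-1,[0,0,0],0],[-1,[0,0,0],0],[-1,[0,0,0],0]]' 60
```

```text
time: 2.55
eef_pos: [0.472, -0.2057, 0.0431]
tcp_rot: [0.804, 0.595, 0.0, 0.001]
contact_force: [0.5, -0.1, 0.9]
opening: 0.996
time: 3.55
eef_pos: [0.4717, -0.2053, 0.0432]
tcp_rot: [0.804, 0.595, 0.0, 0.0]
contact_force: [-2.2, 0.6, 5.7]
opening: 0.462
```

```bash
python3 -m inch '[[-1,[0,0,-2],0],[-1,[0,0,-4],0],[-1,[2,0.6,-4],-0.08],[-1,[4,1.2,-4],-0.16],[-1,[6,1.8,-4],-0.25],[-1,[8,2.4,-4],-0.25],[-1,[10.5,3.2,-4],-0.25],[-1,[10.5,3.2,-4],-0.25],[-1,[10.5,3.2,-4],-0.25],[-1,[10.5,3.2,-4],-0.25],[-1,[10.5,3.2,-4],-0.25]]' 60
python3 - <<'E'
from h import *
K,T=cam("wrist");im=cams.read_camera("wrist");cv2.imwrite("pics/w2.png",im);np.savez("w2.npz",K=K,T=T)
E
```

```text
time: 4.65
eef_pos: [0.5319, -0.1145, 0.0816]
tcp_rot: [0.724, 0.69, -0.0, -0.001]
contact_force: [0.1, -0.1, -6.6]
opening: 0.461
```

View pics/w2.png

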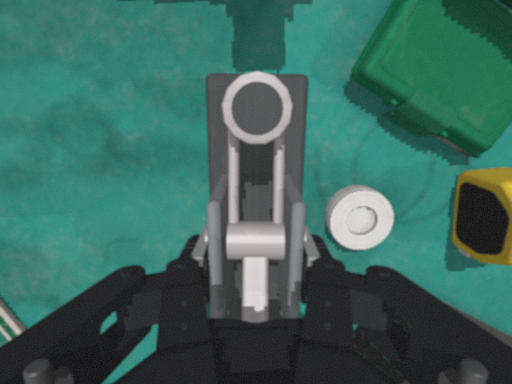

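Grip is sound: the jack sits straight between the fingers, saddle at (257,107). The lug is out of view, so I'll raise the jack off to the side and look at it from near.

```bash
python3 -m inch '[[-1,[0,-1,-4],0],[-1,[0,-2,-8],0],[-1,[0,-4,-12],0],[-1,[3,-6,-12],0],[-1,[5,-7,-12],0],[-1,[7,-8,-12],0],[-1,[7,-8,-12],0],[-1,[7,-8,-12],0],[-1,[7,-8,-12],0],[-1,[7,-8,-12],0]]' 60
python3 - <<'E'
from h import *
K,T=cam("wrist");im=cams.read_camera("wrist");cv2.imwrite("pics/w3.png",im);np.savez("w3.npz",K=K,T=T)
print(proj(K,T,[.5406,.0459,.083]))
im=cams.read_camera("top");cv2.imwrite("pics/top1.png",im)
E
```

```text
time: 5.7
eef_pos: [0.4564, -0.0412, 0.2024]
tcp_rot: [0.724, 0.69, -0.0, 0.0]
contact_force: [-0.6, 0.7, -6.9]
opening: 0.464
[355.85399103  80.79452929]
```

View pics/w3.png

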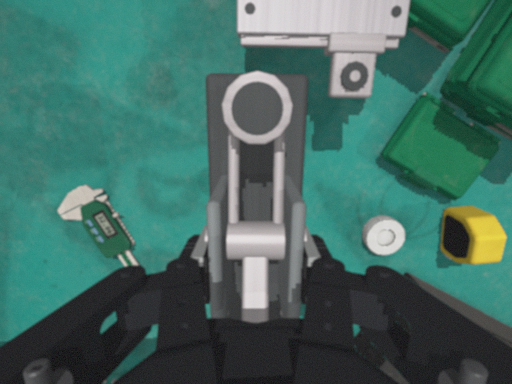

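```bash
python3 - <<'E'
from h import *
z=np.load("w3.npz");K,T=z["K"],z["T"]
s=status.get_state();M=R.from_quat(s["tcp_rot"]).as_matrix();t=s["eef_pos"]
for h in(.078,.083,.088):print(h,ray(K,T,354,75,h))
sd=ray(K,T,257,107,t[2]+.010);d=ray(K,T,354,75,.083)
a=ray(K,T,330,96,.08);b=ray(K,T,371,97,.08);print("tip",a,b)
e=ray(K,T,241,36,.084);f=ray(K,T,404,39,.084);print("edge",e,f,np.degrees(np.arctan2(*(f-e)[1::-1])))
print("saddle tool",M.T@(sd-t)*1000,"yaw",np.degrees(np.arctan2(M[1,0],M[0,0])),t)
print("shift tool cm for saddle->disc",M.T@(d-sd)*100)
E
```

```text
0.078 [0.5405722  0.05075643 0.078     ]
0.083 [0.53893589 0.05028692 0.083     ]
0.088 [0.53729958 0.04981741 0.088     ]
tip [0.52107582 0.03546671 0.08      ] [0.55452989 0.03306838 0.08      ]
edge [0.45139986 0.08219203 0.084     ] [0.57558855 0.07409218 0.084     ] -3.7316643198200006
saddle tool [ 69.68444612   0.63512397 -10.00254035] yaw 87.25377367378705 [ 0.45638049 -0.04102482  0.20229832]
shift tool cm for saddle->disc [ 2.54821222  7.74591038 12.92918212]
```

```bash
python3 -m inch '[[-1,[-4,0,0],0],[-1,[-7.5,2,0],0],[-1,[-7.5,5,2],0],[-1,[-7.5,7.7,5],0],[-1,[-7.5,7.7,9],0],[-1,[-7.5,7.7,12],0],[-1,[-7.5,7.7,14.5],0],[-1,[-7.5,7.7,15.5],0],[-1,[-7.5,7.7,15.5],0],[-1,[-7.5,7.7,15.5],0],[-1,[-5,7.7,15.5],0],[-1,[-2.5,7.7,15.5],0],[-1,[0,7.7,15.5],0],[-1,[1.5,7.7,15.5],0],[-1,[2.5,7.7,15.5],0],[-1,[2.5,7.7,15.5],0],[-1,[2.5,7.7,15.5],0],[-1,[2.5,7.7,15.5],0]]' 60
python3 - <<'E'
from h import *
K,T=cam("wrist");im=cams.read_camera("wrist")
cv2.imwrite("pics/w4.png",im)
s=status.get_state();M=R.from_quat(s["tcp_rot"]).as_matrix();print(s["eef_pos"],s["contact_force"])
print("saddle",M@[.0697,.0006,-.01]+s["eef_pos"],"shift cm",M.T@([.539,.0503,0]-(M@[.0697,.0006,-.01]+s["eef_pos"]))*100)
E
```

```text
time: 7.6
eef_pos: [0.5345, -0.0199, 0.0475]
tcp_rot: [0.724, 0.69, -0.0, 0.0]
contact_force: [-0.5, -0.4, -6.2]
opening: 0.459
[ 0.53438072 -0.01993559  0.04740579] [-0.02369705 -0.02810774 -7.52878007]
saddle [0.5383216  0.04965853 0.05738468] shift cm [0.0690787  0.06317257 5.73846395]
```

View pics/w4.png

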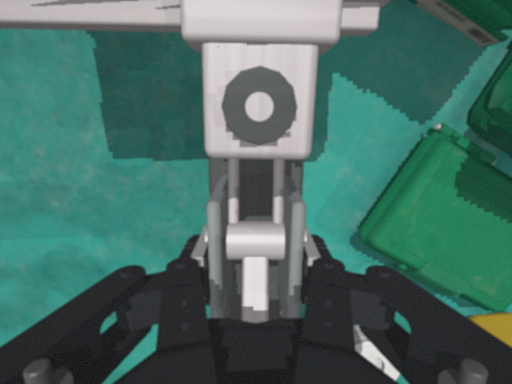

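Disc at (259,105), directly over the hidden saddle. I'll compute the remaining offset and set the jack down.

```bash
python3 - <<'E'
from h import *
K,T=cam("wrist");s=status.get_state();M=R.from_quat(s["tcp_rot"]).as_matrix()
for h in(.078,.083,.088):
  d=ray(K,T,259,105,h);sd=M@[.0697,.0006,-.01]+s["eef_pos"];print(h,d,"shift cm",M.T@(d-sd)*100)
E
python3 -m inch '[[-1,[0,0,0.2],0],[-1,[0,0,0.4],0],[-1,[0,0,0.45],0],[-1,[0,0,0.45],0],[-1,[0,0,0.45],0]]' 60
```

```text
0.078 [0.53880509 0.05020139 0.078     ] shift cm [ 0.05591396  0.04623143 -2.06153713]
0.083 [0.53873858 0.05012625 0.083     ] shift cm [ 0.04793765  0.04008091 -2.56153636]
0.088 [0.53867208 0.05005112 0.088     ] shift cm [ 0.03996133  0.03393039 -3.06153558]
time: 8.15
eef_pos: [0.5346, -0.0195, 0.0433]
tcp_rot: [0.723, 0.69, 0.0, 0.0]
contact_force: [-0.9, -1.3, -2.2]
opening: 0.459
```

```bash
python3 -m inch '[[-1,[0,0,0.1],0],[-0.1,[0,0,0.1],0],[0.2,[0,0,0.1],0],[0.5,[0,0,0.1],0],[1,[0,0,0.1],0],[1,[0,0,0.1],0],[1,[0,0,0.1],0],[1,[0,0,0.1],0],[1,[0,0,-2],0],[1,[0,0,-5],0],[1,[0,0,-9],0],[1,[0,0,-12],0],[1,[0,0,-12],0],[1,[0,0,-12],0],[1,[0,0,-12],0]]' 60
python3 - <<'E'
from h import *
K,T=cam("wrist");im=cams.read_camera("wrist");cv2.imwrite("pics/w5.png",im);np.savez("w5.npz",K=K,T=T)
print(status.get_state()["eef_pos"])
E
```

```text
time: 9.65
eef_pos: [0.5332, -0.0188, 0.1612]
tcp_rot: [0.724, 0.69, -0.001, -0.001]
contact_force: [0.4, 0.5, -0.2]
opening: 0.999
[ 0.53305175 -0.01879383  0.16091909]
```

View pics/w5.png

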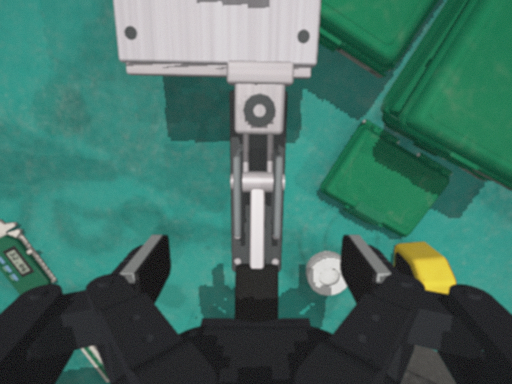

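Jack stands released under the lug: disc (259,110), pivot cylinder (258,182), foot edges centred near column 257. I'll check numerically and compute the move to the paddle.

```bash
python3 - <<'E'
from h import *
z=np.load("w5.npz");K,T=z["K"],z["T"]
z2=np.load("w3.npz");K3,T3=z2["K"],z2["T"]
y=np.radians(87.2);u=np.array([np.cos(y),np.sin(y),0])
# cylinder in held view w3 -> offset in tool; same point at jack height h above underside
for h in(.045,.055):
    c3=ray(K3,T3,256,240,.2023-.042+h-.0012); s3=np.array([.45638,-.04102,0]); o=c3-s3
    c5=ray(K,T,258,182,h); g=c5-o; print(h,"cyl offset along/lat",o@u,"grip",g[:2],"saddle",(g+.0697*u)[:2])
print("disc",ray(K,T,259,110,.083))
print("rearfoot",ray(K,T,235,266,.01),ray(K,T,281,266,.01))
s=status.get_state();M=R.from_quat(s["tcp_rot"]).as_matrix()
g=np.array([.5390,.0503,0])-.0697*u
for b in(.076,.083):
  print(b,M.T@(g-b*u+[0,0,.103+.02]-s["eef_pos"])*100)
E
```

```text
0.045 cyl offset along/lat 0.010621728373394857 grip [ 0.53469318 -0.02051054] saddle [0.53809801 0.04910625]
0.055 cyl offset along/lat 0.015409362906143725 grip [ 0.53454003 -0.0227974 ] saddle [0.53794486 0.04681938]
disc [0.53861245 0.04977092 0.083     ]
rearfoot [ 0.50645541 -0.11052449  0.01      ] [ 0.55587744 -0.11276105  0.01      ]
0.076 [-7.64287345  0.25552066  3.78580114]
0.083 [-8.34287207  0.25421314  3.78532555]
```

```bash
python3 -m inch '[[-1,[-3,0.2,0],0],[-1,[-6,0.2,0],0],[-1,[-8,0.2,0],0],[-1,[-8,0.2,0],0],[-1,[-8,0.2,0],0],[-1,[-8,0.2,0],0],[-1,[-8,0.2,0],0],[-1,[-8,0.2,2],0],[-1,[-8,0.2,3.8],0],[-1,[-8,0.2,3.8],0],[-1,[-8,0.2,3.8],0],[-1,[-8,0.2,3.8],0]]' 30
python3 - <<'E'
from h import *
cv2.imwrite("pics/side2.png",cv2.resize(cams.read_camera("side")[130:300,180:400],None,fx=3,fy=3,interpolation=cv2.INTER_CUBIC))
E
```

```text
time: 10.9
eef_pos: [0.5332, -0.099, 0.126]
tcp_rot: [0.723, 0.69, 0.0, 0.001]
contact_force: [-0.1, -0.1, 0.7]
opening: 0.004
```

View pics/side2.png

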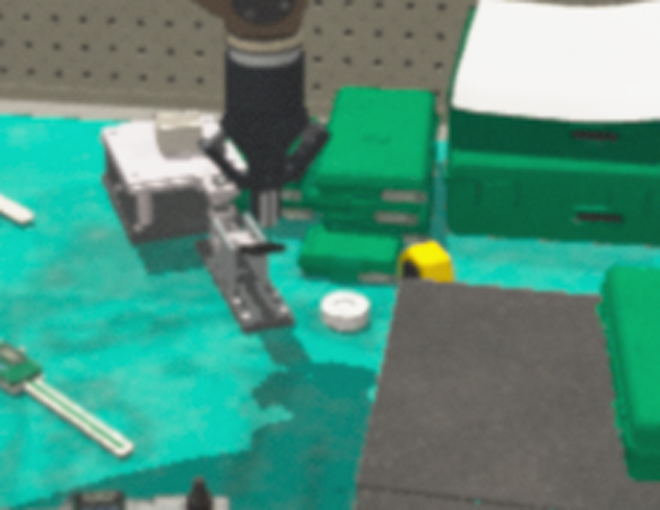

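Shut fingertips (265,215) hang right above the paddle (262,247). Trial stroke now.

```bash
python3 -m inch '[[-1,[0,0,1],0],[-1,[0,0,2],0],[-1,[0,0,2.7],0],[-1,[0,0,3.4],0],[-1,[0,0,4],0],[-1,[0,0,4],0]]' 30
python3 -m inch '[[-1,[0,0,0.5],0],[-1,[0,0,1],0],[-1,[0,0,1.5],0],[-1,[0,0,2],0],[-1,[0,0,2.5],0],[-1,[0,0,2.8],0],[-1,[0,0,2.8],0],[-1,[0,0,2.8],0]]' 30
```

```text
time: 11.55
eef_pos: [0.5326, -0.0992, 0.0843]
tcp_rot: [0.724, 0.69, -0.0, 0.0]
contact_force: [0.6, -1.1, 2.8]
opening: 0.002
time: 12.35
eef_pos: [0.5333, -0.1008, 0.0586]
tcp_rot: [0.723, 0.691, -0.001, 0.002]
contact_force: [-3.5, -5.4, 8.8]
opening: -0.002
```

```bash
python3 -m inch '[[-1,[0,0,0.2],0],[-1,[0,0,0.4],0],[-1,[0,0,0.4],0]]' 30
python3 -m inch '[[-1,[0,0,0.2],0],[-1,[0,0,0.3],0],[-1,[0,0,0.3],0]]' 30
```

```text
time: 12.65
eef_pos: [0.5333, -0.1006, 0.0545]
tcp_rot: [0.723, 0.691, -0.001, 0.002]
contact_force: [-2.4, -5.0, 9.5]
opening: -0.002
time: 12.95
eef_pos: [0.5334, -0.1006, 0.053]
tcp_rot: [0.723, 0.691, -0.001, 0.001]
contact_force: [-5.7, -3.5, 16.1]
opening: -0.0
```

```bash
python3 -m inch '[[-1,[0,0,0.15],0],[-1,[0,0,0.15],0],[-1,[0,0,0.15],0],[-1,[0,0,0.15],0],[-1,[0,0,0.15],0]]' 30
python3 - <<'E'
from h import *
K,T=cam("wrist");im=cams.read_camera("wrist");sd=cams.read_camera("side")[150:250,200:300]
np.savez("w6.npz",K=K,T=T);im[:,:]=im
o=np.zeros((384,896,3),np.uint8);o[:,:512]=im;o[:,512:]=cv2.resize(sd,(384,384),interpolation=cv2.INTER_CUBIC);cv2.imwrite("pics/w6.png",cv2.resize(o,None,fx=.89,fy=.89))
E
```

```text
time: 13.45
eef_pos: [0.5335, -0.1006, 0.0526]
tcp_rot: [0.723, 0.691, -0.001, 0.001]
contact_force: [-9.0, -1.5, 22.5]
opening: -0.0
```

View pics/w6.png

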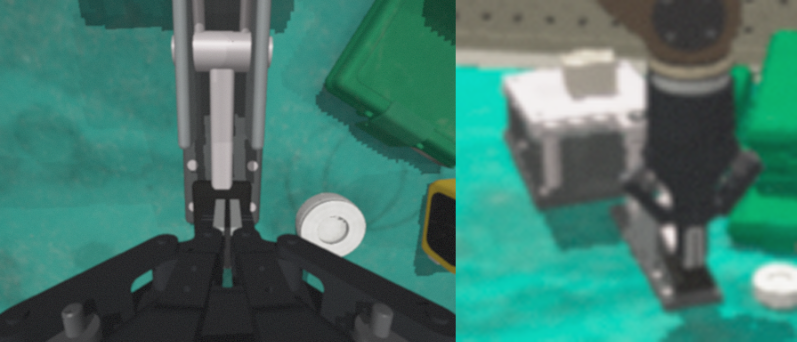

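Handle fully down, paddle under the fingertips, jack flat, plate lifted; pivot cylinder at about (246,56) in full pixels. I'll check for jack shift, then release fully.

```bash
python3 - <<'E'
from h import *
z=np.load("w6.npz");c=ray(z["K"],z["T"],246,56,.045);z=np.load("w5.npz");d=ray(z["K"],z["T"],258,182,.045);print(c,d)
E
python3 -m inch '[[-1,[0,0,-1],0],[-1,[0,0,-2],0],[-1,[0,0,-3],0],[-1,[0,0,-4],0],[-1,[0,0,-5],0],[-1,[0,0,-6],0],[-1,[0,0,-8],0],[-1,[0,0,-8],0],[-1,[0,0,-8],0],[-1,[0,0,-8],0],[-1,[0,0,-8],0],[-1,[0,0,-8],0]]' 30
python3 - <<'E'
from h import *
K,T=cam("wrist");im=cams.read_camera("wrist");cv2.imwrite("pics/w7.png",im);np.savez("w7.npz",K=K,T=T)
print("disc expected",proj(K,T,[.539,.0503,.083]),"cyl exp",proj(K,T,[.5352,-.0099,.045]))
E
```

```text
[ 0.53367369 -0.01002424  0.045     ] [ 0.53550234 -0.00991569  0.045     ]
time: 14.75
eef_pos: [0.532, -0.099, 0.1274]
tcp_rot: [0.724, 0.69, -0.0, -0.001]
contact_force: [-1.0, 0.7, 0.2]
opening: -0.002
disc expected [255.64744179 -61.55372228] cyl exp [254.22682658  78.63945144]
```

Jack shift in the stroke is about 2 mm at most. A light touch at the raised-paddle height will confirm that the handle has come up before the second stroke.

```bash
python3 -m inch '[[-1,[0,0,1],0],[-1,[0,0,2],0],[-1,[0,0,2.4],0],[-1,[0,0,2.4],0],[-1,[0,0,2.4],0]]' 30
python3 -m inch '[[-1,[0,0,0.4],0],[-1,[0,0,0.8],0],[-1,[0,0,0.8],0],[-1,[0,0,0.8],0]]' 30
```

```text
time: 15.3
eef_pos: [0.5321, -0.0986, 0.104]
tcp_rot: [0.724, 0.69, -0.0, -0.001]
contact_force: [-1.2, 1.4, 1.6]
opening: -0.001
time: 15.7
eef_pos: [0.5328, -0.0992, 0.0965]
tcp_rot: [0.724, 0.69, 0.0, 0.0]
contact_force: [-0.0, 0.5, 2.6]
opening: -0.001
```

```bash
python3 -m inch '[[-1,[0,0,0.5],0],[-1,[0,0,1],0],[-1,[0,0,1.5],0],[-1,[0,0,2],0],[-1,[0,0,2.5],0],[-1,[0,0,3],0],[-1,[0,0,3.5],0],[-1,[0,0,4],0],[-1,[0,0,4.3],0],[-1,[0,0,4.55],0],[-1,[0,0,4.7],0],[-1,[0,0,4.7],0],[-1,[0,0,4.7],0],[-1,[0,0,4.7],0],[-1,[0,0,4.7],0],[-1,[0,0,4.7],0],[-1,[0,0,4.7],0],[-1,[0,0,4.7],0]]' 30
python3 - <<'E'
from h import *
K,T=cam("wrist");im=cams.read_camera("wrist");sd=cams.read_camera("side")[150:250,200:300]
np.savez("w8.npz",K=K,T=T)
o=np.zeros((384,896,3),np.uint8);o[:,:512]=im;o[:,512:]=cv2.resize(sd,(384,384),interpolation=cv2.INTER_CUBIC);cv2.imwrite("pics/w8.png",cv2.resize(o,None,fx=.89,fy=.89))
s=status.get_state();print(s["eef_pos"],s["contact_force"],abs(s["dq"]).max())
E
```

```text
time: 17.5
eef_pos: [0.5335, -0.1007, 0.0527]
tcp_rot: [0.723, 0.691, -0.001, 0.001]
contact_force: [-6.8, -3.0, 20.8]
opening: 0.001
[ 0.53345157 -0.10072156  0.05268584] [-7.67478822 -3.49927677 20.9559726 ] 0.0015682012986190702
```

View pics/w8.png

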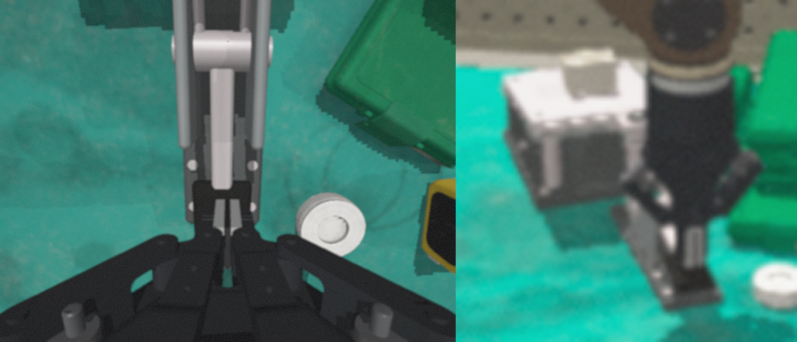

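The picture matches the trial stroke: pivot cylinder again at (219,50), handle down, jack flat, arm still. Handing in.

```bash
python3 -c "
from plant import ctrl
print(ctrl.sign_off())"
```

```text
the job is handed in; nothing more can be done
None
```

I placed the jack under the lift pad and let go of it. I pressed the handle fully down once, let it come all the way up, then pressed it down again and handed in at 17.5 s while holding it. The hand-in gives no verdict.

**Last checks:**
- **Saddle position:** after I let go, the wrist view put the saddle about 1 mm from the pad's centre. The saddle is hidden under the lug, so I worked this out from the jack's pivot. A picture during the first stroke showed the jack about 2 mm sideways of that, which is still inside the limit.
- **Second press:** the tool stopped at the same height as in the trial stroke (0.0527 m), with about 21 N on the tool, and the arm was at rest. The final picture matched the trial stroke: handle down, jack flat, plate raised.
- **Handle return:** I did not view a picture of this. I judged it by touch: the fingers met about 2.6 N at the raised-paddle height, as for an unloaded handle that is up.

**What disagreed or went unmeasured:**
- The top camera's positions differed by 3 to 4 mm from the wrist camera's. I used the wrist camera for the placing.
- A sideways force of about 8 N remained on the tool during the final hold.
- The plate's tilt angle was judged only from the pictures and the handle being on its stop.
- I viewed 11 pictures, one over the budget.

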